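# Isolate and vent the bench air manifold

## Robot

A 6-joint arm with a two-finger parallel gripper is mounted at the origin on the work surface. World frame = base frame: x ahead of the robot, y to its left, z up, the work surface at z = 0. Lengths are in m, angles in degrees, forces in N, time in s.
With the tool pointing down it reaches from about 0.3 to 0.75 m from the base axis. Payload 8.5 kg.
Tool frame: the origin (TCP) lies midway between the tips of the shut fingers; the grasp point (between the pads) lies 19 mm behind it (env.grasp_offset is the distance from the TCP to the grasp point, in m); z points along the fingers, y is the line along which they close (so a half turn about z gives the same grasp; the last joint's range is limited). The gripper opens to 85 mm and grips with 20 to 120 N. Pads are 22 mm wide; open, the fingers measure 114 mm over their backs; the gripper's body (76 mm by 85 mm) begins 54 mm behind the grasp point. The pads swing forward as they close: fully open they stand 13 mm farther back than shut.
Start: joints at [-88.138, 21.807, 74.336, -0, 83.858, -12.336], TCP at [0.135, -0.533, 0.231] pointing down, gripper open.
Joint ranges: [-178.18, 178.18], [-50.72, 133.34], [12.68, 142.11], [-81.47, 261.47], [9.98, 163.14], [-165.26, 165.26]. Speed limits (degrees/s): [136.94, 136.94, 180, 180, 180, 180].

## Interface

Orientations are given as a 3x3 rotation matrix whose columns are the frame's x, y, z axes.
In Python, from rig import env gives the robot as it stands.
- The arm moves only by the tool servo_tool, never from a script. Its argument "deltas" is text: rows parted by semicolons, each of 7 numbers parted by spaces: the opening, from 0 (shut) to 1 (fully open), then the shift along the tool's x, y, z in mm, then the turn, a rotation vector about the tool's x, y, z in rad. A call has 1 to 8 rows; each row shifts and turns the commanded pose from where the row before left it, along the tool's axes as they then stand; what a row does not reach is not made up. A row lasts 1/12 s, in which the tool goes at most 41.7 mm and 7.16 degrees, less where a joint would pass 70% of its speed; a pose out of reach is approached as far as the arm can. A call is refused whole if a number of a shift passes 41.7 or a number of a turn 0.125, either way. A call with a gripper value outside its range is refused whole. The fingers move at their own pace and stop on an object; "newtons" is the grip in N (left out, the last holds). Time passes only in rows, so rows that do not move let the fingers close. It gives the time, the measured TCP pose, the force, the opening and the grip force at its end, in the units of the state.
- env.observe(): the state, without advancing time (a new reading comes with each control period).
- env.get_image(name): name is "scene" or "top" or "wrist"; returns a dict with "img" (480x640x3 uint8, red, green, blue), "depth" (480x640 float32, m along the optical axis (not along the pixel's ray), 0 where there is no reading), "camera_matrix" (3x3 intrinsics, pixels), "world_to_cam" (4x4, takes a point from world to camera coordinates). Camera axes: x right, y down, z forward; pixel columns grow to the right and rows downward; lengths in m; the calibration is good to about 2 mm. A picture is of the moment at which its call begins.
- env.close_job(): hands the job in; it is judged then, once.
Trained networks look in a picture, given as the dict that the camera call returned (one of the last four; its "shot" number tells which), for a name from the list of things; names that differ only in an ending like _2 or _b are one class to them, and where a whole thing is asked for, a point or a joint stands for the part that bears it (a point fixed in the world has none). Each returns a list of dicts, best first, with "conf" (0 to 1); they miss things now and then, are a little off and sometimes report something else, mostly with a low value. They report only what shows in the picture. A call takes as long as a camera call.
- env.spot_in(name, picture): "bbox" ([centre column, centre row, width, height] in pixels, round what is visible of it).
- env.spot_point(name, picture): "uv" ([column, row] in pixels: a listed point, or the origin of a listed thing).
The state is a dict: "time_s": time; "q": joint angles; "qvel": joint speeds; "joint_efforts": joint torques, N m; "position": TCP position; "tool_rot": TCP orientation; "ft_force": force on the tool from outside, world axes, zero at the start; "wrist_torque": the same for the moment, N m; "grip_width": finger opening in m; "gripper_force": force on a finger pad.
Only numpy, scipy, OpenCV 4.12 (cv2) and the standard library are available. Lean on these libraries where they do the work, as an engineer would, in place of code of your own. Each camera call takes 0.05 s, during which the arm holds its last target. There are 200 camera calls.

## Task

Take the pressure off the bench's compressed-air manifold: first shut the supply by pushing the big valve's lever with a fingertip fully round to its closed stop, square across the pipe, and only then open the small vent valve beside the silencer by pushing its lever fully round to its stop, in line with the pipe. Push gently, without ramming the levers against their stops. Nothing is to be picked up: leave the outlet valve's lever and the things lying around the manifold as they are.

Things in the scene. Friction and masses are not known exactly. Their poses are not given: they have to be found in the camera images.
- manifold: Air manifold fixed to the bench. Grey base plate 100 x 400 x 6 mm (x, y, z), origin at the centre of its underside, z up. Steel pipe along y, axis 55 mm high. From +y to -y: elbow (y +185 mm), big supply valve (+110), clamp (+64, top 69 high), block (-50 to +14, top 77 high) with gauge on top (dia. 52, centre y -20, top 112 high), clamp (-81), small vent valve (-112), silencer (-142 to -172).
- supply (a joint): Lever of the big supply valve, rad: 0 = open, along the pipe, pointing to the manifold's -y; 1.571 = closed, square across the pipe, pointing to its -x (robot's side). Grows clockwise seen from above; a stop at each end. Starts between 0 and 0.5. Stays where it is left; dry friction about 0.55 N m (8 N at 70 mm from the axis).
- vent (a joint): Lever of the small vent valve beside the silencer, rad: 0 = closed, square across the pipe, pointing to the manifold's -x; 1.571 = open, along the pipe, pointing to -y over the silencer. Grows counter-clockwise seen from above; a stop at each end. Starts between 0 and 0.1. Stays where it is left; dry friction about 0.25 N m (6 N at 44 mm from the axis).
- supply_axis (a point): On the turning axis (vertical) of the supply lever, at the mid height of the lever, 97 mm above the bench. Its axes are the manifold's.
- supply_tip (a point): Middle of the free end of the supply lever, 90 mm from the axis, at the lever's mid height. The lever is a flat steel strip with a black sleeve 18 mm wide, 9 mm thick, from 32 to 90 mm from the axis; below its sweep the pipework is at most 77 mm high (gauge excepted). x points outward along the lever.
- vent_axis (a point): On the turning axis (vertical) of the vent lever, at the mid height of the lever, 85 mm above the bench. Its axes are the manifold's.
- vent_tip (a point): Middle of the free end of the vent lever, 60 mm from the axis, at the lever's mid height. Black sleeve 14 mm wide and 9 mm thick from 22 to 60 mm from the axis; free space below down to the pipework (65 mm high at most under its sweep). x points outward along the lever.
- outlet_tip (a point): Middle of the free end of the outlet valve's lever, like the vent's (60 mm long, 85 mm above the bench). It turns about a vertical axis at manifold x +85, y -18 mm, and starts anywhere from pointing to -y to pointing to +x. The outlet branch runs from the block along +x to a quick coupler ending at x 159 mm. To be left alone.
- roll: Loose cardboard roll lying flat, outer diameter 96 mm, 26 mm high, on the robot's side of the manifold. Origin: centre of its underside. To be left alone.
- stamp: Loose self-inking stamp standing upright, 46 x 62 mm, 76 mm high, beyond the vent end. Origin: centre of its underside. To be left alone.
- spray: Loose aluminium leak-spray bottle standing upright, diameter 48 mm, 140 mm high, beyond the supply end. Origin: centre of its underside. To be left alone.
- wrench: Loose steel wrench 170 mm long lying flat on the robot's side near the vent end. Origin: its middle, on its underside. To be left alone.

How it is judged (in metres and radians):
On the way, in this order (a step that is already met when the one before it is completed fails the run):
1. the supply valve is shut while the vent is still closed (value of joint supply above 1.47 rad and value of joint vent below 0.3 rad), for 0.2 s.
2. the vent valve is fully open with the supply still shut (value of joint each of vent, supply above 1.47 rad), for 0.2 s.
At the end, for the whole second after the job is handed in: Supply lever within 0.1 rad (6 degrees) of its closed stop, vent lever within 0.1 rad of its open stop, both at rest; the outlet lever's tip within 15 mm and each loose thing within 30 mm of where it started (all of step 2 and velocity of joint supply between -0.05 and 0.05 rad/s and velocity of joint vent between -0.05 and 0.05 rad/s and distance of outlet_tip from where it was at the start of the episode below 0.015 m and distance of each of roll, stamp, spray, wrench from where it was at the start of the episode below 0.03 m); the robot touches nothing.
It fails at once if the vent valve is opened (over 0.3 rad) before the supply is shut (value of joint vent above 0.3 rad and value of joint supply below 1.4 rad).
It fails at once if the manifold or a lever is forced or struck with more than 45 N (contact force between any of the fingers, the arm and manifold above 45 N).
It fails at once if the outlet valve's lever is moved (distance of outlet_tip from where it was at the start of the episode above 0.015 m).
It fails at once if a loose thing is lifted, carried or pushed away (distance of any of roll, stamp, spray, wrench from where it was at the start of the episode above 0.03 m).
It also fails if it takes over 58 s, if anything falls off the work surface, if the arm or the gripper's body presses on something with over 40 N, if the wrist force passes 120 N, or if a joint passes its speed limit or range.

## Working session

There is one attempt and no reset: what is moved stays moved. The work goes in short steps, Python scripts to look and compute and a tool call to move; the robot and the scene stay as the last step left them, time stands still between calls to the robot, and variables do not carry over. Pictures are saved under pics/ and viewed, at most 10 in all, crops included, and the job is handed in when it is done.

Besides the shell and the picture viewer there is one more tool, called as a command line: name --argument value ..., lists and objects as JSON in quotes. servo_tool: Moves the arm, as the interface text tells. Its arguments: {"type":"object","properties":{"deltas":{"type":"string"},"newtons":{"type":"number"}},"required":["deltas"]}

```bash
mkdir -p pics; cat > h.py <<'E'
import numpy as np, cv2
from rig import env
def ray(P,uv):
    K=P["camera_matrix"];T=P["world_to_cam"];R=T[:3,:3];t=T[:3,3]
    d=R.T@np.linalg.inv(K)@np.array([uv[0],uv[1],1.]);return -R.T@t,d
def atz(P,uv,z):
    o,d=ray(P,uv);return o+d*(z-o[2])/d[2]
def dep(P,uv):
    o,d=ray(P,uv);u,v=int(round(uv[0])),int(round(uv[1]));z=P["depth"][max(0,v-1):v+2,max(0,u-1):u+2];z=z[z>0]
    return o+d*np.median(z) if z.size else None
E
python3 - <<'E'
from h import *
np.set_printoptions(precision=3,suppress=True)
Z=dict(manifold=0,supply_axis=.097,supply_tip=.097,vent_axis=.085,vent_tip=.085,outlet_tip=.085,roll=0,stamp=0,spray=0,wrench=0)
for c in ["top","scene"]:
    P=env.get_image(c);cv2.imwrite(f"pics/{c}.png",P["img"][:,:,::-1])
    for n in Z:
        for r in env.spot_point(n,P)[:2]:print(c,n,round(r["conf"],2),np.round(r["uv"]),atz(P,r["uv"],Z[n]),dep(P,r["uv"]))
s=env.observe();print(s["time_s"],s["position"],s["tool_rot"],s["grip_width"])
E
```

```text
top manifold 0.74 [275. 208.] [0.594 0.077 0.   ] [0.582 0.066 0.111]
top supply_axis 0.57 [205. 221.] [0.563 0.184 0.097] [0.562 0.182 0.105]
top supply_axis 0.26 [335. 189.] [ 0.617 -0.033  0.097] [ 0.617 -0.033  0.093]
top supply_tip 0.68 [405. 260.] [ 0.498 -0.149  0.097] [ 0.499 -0.164  0.006]
top supply_tip 0.62 [256. 206.] [0.588 0.1   0.097] [0.588 0.099 0.1  ]
top vent_axis 0.88 [334. 186.] [ 0.623 -0.032  0.085] [ 0.622 -0.032  0.093]
top vent_tip 0.79 [342. 221.] [ 0.564 -0.045  0.085] [ 0.564 -0.045  0.087]
top outlet_tip 0.8 [294. 128.] [0.722 0.036 0.085] [0.745 0.041 0.001]
top stamp 0.86 [342. 108.] [ 0.785 -0.05   0.   ] [ 0.768 -0.047  0.053]
top spray 0.95 [195. 144.] [0.717 0.228 0.   ] [0.704 0.214 0.053]
top wrench 0.94 [404. 259.] [ 0.5   -0.162  0.   ] [ 0.5   -0.161  0.007]
scene manifold 0.97 [343. 305.] [0.595 0.077 0.   ] [0.609 0.082 0.017]
scene supply_axis 0.63 [420. 278.] [0.57  0.185 0.097] [0.574 0.186 0.101]
scene supply_tip 0.64 [366. 266.] [0.586 0.104 0.097] [0.59  0.105 0.101]
scene vent_tip 0.81 [290. 229.] [ 0.555 -0.046  0.085] [ 0.48  -0.089  0.007]
scene outlet_tip 0.68 [287. 318.] [0.72  0.042 0.085] [0.722 0.043 0.087]
scene roll 0.95 [364. 242.] [0.439 0.047 0.   ] [ 0.439  0.047 -0.   ]
scene stamp 0.74 [216. 362.] [ 0.787 -0.045  0.   ] [ 0.802 -0.03   0.032]
scene spray 0.58 [408. 408.] [0.72  0.235 0.   ] [0.741 0.237 0.036]
scene wrench 0.79 [254. 227.] [ 0.502 -0.158  0.   ] [ 0.508 -0.154  0.007]
1.1 [ 0.135 -0.533  0.231] [[ 0.969  0.245 -0.   ]
 [ 0.245 -0.969 -0.   ]
 [-0.     0.    -1.   ]] 0.08576313878143452
```

View pics/top.png

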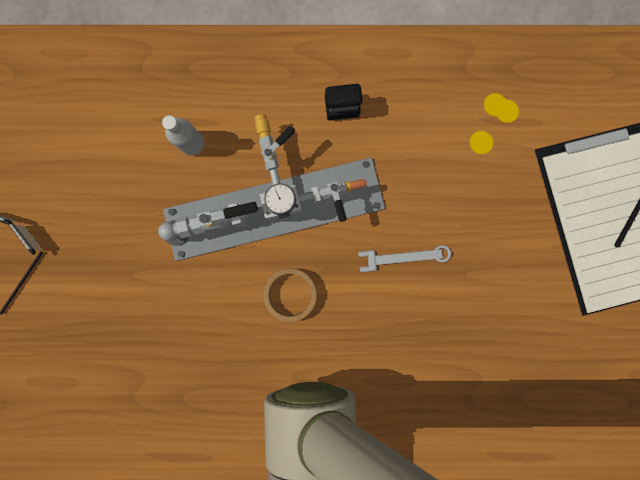

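View pics/scene.png

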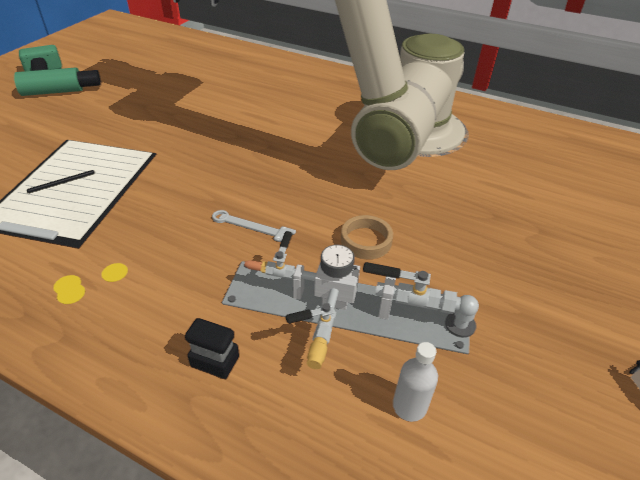

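Top view: supply axis is at about (205,218) with its lever tip at (256,208), nearly fully open. The vent axis is at (334,187) with its tip at (342,220). The roll (290,295), wrench (405,258), spray (185,135) and stamp (343,102) are clear of the sweeps. The scene view agrees. Next I move above the supply valve.

servo_tool --deltas "0 26 -21.7 0 0 0 0;0 26 -21.7 0 0 0 0;0 26 -21.7 0 0 0 0;0 26 -21.7 0 0 0 0;0 26 -21.7 0 0 0 0;0 26 -21.7 0 0 0 0;0 26 -21.7 0 0 0 0;0 26 -21.7 0 0 0 0" --newtons 60

```text
time_s: 1.77
position: [0.2946, -0.3125, 0.2315]
tool_rot: [[0.97, 0.245, 0.0], [0.245, -0.97, -0.0], [0.0, 0.0, -1.0]]
ft_force: [-0.5, 0.1, -0.1]
grip_width: -0.0002
gripper_force: 0.0
```

servo_tool --deltas "0 26 -21.7 0 0 0 0;0 26 -21.7 0 0 0 0;0 26 -21.7 0 0 0 0;0 26 -21.7 0 0 0 0;0 26 -21.7 0 0 0 0;0 26 -21.7 0 0 0 0;0 26 -21.7 0 0 0 0;0 0 0 0 0 0 0"

```text
time_s: 2.43
position: [0.4352, -0.1181, 0.2314]
tool_rot: [[0.968, 0.25, 0.001], [0.25, -0.968, 0.001], [0.001, -0.001, -1.0]]
ft_force: [-0.4, 0.1, 0.3]
grip_width: -0.0001
gripper_force: 0.0
```

servo_tool --deltas "0 0 0 0 0 0 -0.12;0 0 0 0 0 0 -0.12;0 0 0 0 0 0 -0.12;0 0 0 0 0 0 -0.12;0 0 0 0 0 0 -0.12;0 0 0 0 0 0 -0.12;0 0 0 0 0 0 -0.12;0 0 0 0 0 0 -0.12"

```text
time_s: 3.1
position: [0.433, -0.1223, 0.2314]
tool_rot: [[0.35, 0.937, 0.0], [0.937, -0.35, -0.0], [-0.0, 0.0, -1.0]]
ft_force: [0.1, -0.3, 0.1]
grip_width: -0.0
gripper_force: 0.0
```

servo_tool --deltas "0 0 0 0 0 0 -0.12;0 0 0 0 0 0 -0.12;0 0 0 0 0 0 -0.12;0 0 0 0 0 0 -0.12;0 0 0 0 0 0 -0.12;0 0 0 0 0 0 -0.12;0 0 0 0 0 0 -0.12;0 0 0 0 0 0 -0.12"

```text
time_s: 3.77
position: [0.433, -0.1223, 0.2314]
tool_rot: [[-0.567, 0.824, 0.0], [0.824, 0.567, -0.0], [-0.0, -0.0, -1.0]]
ft_force: [-0.9, 0.8, -0.3]
grip_width: 0.0001
gripper_force: 0.0
```

servo_tool --deltas "0 0 0 0 0 0 -0.12;0 0 0 0 0 0 -0.12;0 0 0 0 0 0 -0.12;0 0 0 0 0 0 -0.12;0 0 0 0 0 0 -0.12;0 0 0 0 0 0 -0.12;0 0 0 0 0 0 -0.12;0 0 0 0 0 0 -0.12"

```text
time_s: 4.43
position: [0.433, -0.1223, 0.2314]
tool_rot: [[-1.0, 0.008, 0.0], [0.008, 1.0, -0.0], [-0.0, -0.0, -1.0]]
ft_force: [0.1, 0.5, -0.7]
grip_width: 0.0002
gripper_force: 0.0
```

```bash
cat > look.py <<'E'
from h import *
import sys
np.set_printoptions(precision=4,suppress=True)
Z=dict(supply_axis=.097,supply_tip=.097,vent_axis=.085,vent_tip=.085)
for c in sys.argv[2:]:
    P=env.get_image(c);cv2.imwrite(f"pics/{sys.argv[1]}{c}.png",P["img"][:,:,::-1])
    for n in Z:
        for r in env.spot_point(n,P)[:2]:print(c,n,round(r["conf"],2),np.round(r["uv"],1),atz(P,r["uv"],Z[n]),dep(P,r["uv"]))
s=env.observe();print(s["time_s"],s["position"],s["tool_rot"],s["q"])
E
python3 look.py a wrist top
```

```text
wrist supply_axis 0.19 [484.3 328.1] [0.5294 0.0266 0.097 ] [0.5801 0.0704 0.015 ]
wrist supply_tip 0.68 [545.1 380.4] [0.5886 0.0943 0.097 ] [ 0.6696  0.17   -0.0002]
top supply_axis 0.6 [204.9 220.6] [0.5631 0.1839 0.097 ] [0.5624 0.1822 0.1044]
top supply_tip 0.6 [255.8 205.4] [0.5885 0.0996 0.097 ] [0.588  0.0991 0.1008]
top vent_axis 0.66 [333.9 186.2] [ 0.6226 -0.0309  0.085 ] [ 0.6214 -0.0307  0.0926]
top vent_tip 0.63 [343.3 223.1] [ 0.5598 -0.0466  0.085 ] [ 0.5668 -0.0504 -0.0009]
4.9333 [ 0.4332 -0.122   0.2313] [[-0.9999  0.0148  0.    ]
 [ 0.0148  0.9999 -0.    ]
 [-0.     -0.     -1.    ]] [ -30.8656   11.7332   89.1085    0.0002   79.1571 -120.0191]
```

servo_tool --deltas "0 0 0 0 0 0 -0.095;0 0 0 0 0 0 -0.095;0 0 0 0 0 0 -0.095;0 0 0 0 0 0 0;0 -24 19 0 0 0 0;0 -24 19 0 0 0 0;0 -24 19 0 0 0 0;0 -24 19 0 0 0 0"

```text
time_s: 5.6
position: [0.506, -0.0218, 0.2314]
tool_rot: [[-0.965, -0.264, 0.0], [-0.264, 0.965, -0.0], [-0.0, -0.0, -1.0]]
ft_force: [1.7, -0.6, -0.1]
grip_width: 0.0002
gripper_force: 0.0
```

servo_tool --deltas "0 -24 19 0 0 0 0;0 -24 19 0 0 0 0;0 -24 19 0 0 0 0;0 -24 19 0 0 0 0;0 -24 19 0 0 0 0;0 -24 19 0 0 0 0;0 0 0 0 0 0 0;0 0 0 0 0 0 0"

```text
time_s: 6.27
position: [0.6137, 0.1264, 0.2305]
tool_rot: [[-0.964, -0.267, -0.001], [-0.267, 0.964, -0.0], [0.001, 0.0, -1.0]]
ft_force: [-0.2, -0.1, 0.0]
grip_width: -0.0003
gripper_force: 0.0
```

```bash
python3 look.py b wrist
```

```text
wrist supply_axis 0.85 [406.7 194. ] [0.5656 0.1838 0.097 ] [0.5649 0.1817 0.1045]
wrist supply_tip 0.79 [295.1 192.7] [0.589  0.0948 0.097 ] [0.5945 0.0934 0.0655]
wrist supply_tip 0.72 [383.4 309.4] [0.6715 0.1987 0.097 ] [0.6998 0.2187 0.0369]
wrist vent_tip 0.65 [137.1 112.1] [ 0.5619 -0.0438  0.085 ] [ 0.5679 -0.0876  0.0013]
wrist vent_tip 0.5 [381.1 310.3] [0.6787 0.2009 0.085 ] [0.702  0.2169 0.0359]
6.5167 [0.6132 0.1245 0.2316] [[-0.964  -0.266   0.0002]
 [-0.266   0.964  -0.0001]
 [-0.0001 -0.0002 -1.    ]] [   0.6545   29.5909   61.2275   -0.0066   89.1722 -104.7717]
```

View pics/bwrist.png

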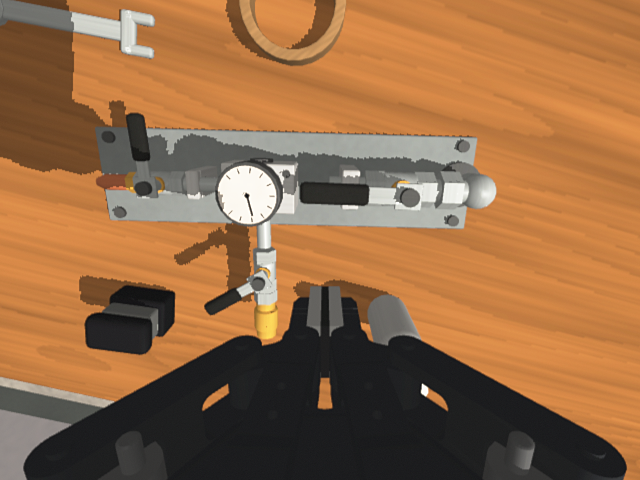

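Wrist view: supply axis is at (408,196) with the lever tip at (300,193), so it stands at about 0 rad. The finger tips at (326,340) are beside it on the far side. The spray at (395,320) is clear. I descend next.

servo_tool --deltas "0 0 0 20 0 0 0;0 0 0 20 0 0 0;0 0 0 20 0 0 0;0 0 0 20 0 0 0;0 0 0 20 0 0 0;0 0 0 20 0 0 0;0 0 0 15 0 0 0;0 0 0 10 0 0 0"

```text
time_s: 7.18
position: [0.6128, 0.1246, 0.085]
tool_rot: [[-0.964, -0.266, -0.002], [-0.266, 0.964, -0.0], [0.002, 0.0, -1.0]]
ft_force: [0.1, -0.1, -0.4]
grip_width: 0.0
gripper_force: 0.0
```

servo_tool --deltas "0 2 0 0 0 0 0;0 2 0 0 0 0 0;0 2 0 0 0 0 0;0 2 0 0 0 0 0"

```text
time_s: 7.52
position: [0.606, 0.1231, 0.0876]
tool_rot: [[-0.964, -0.268, 0.002], [-0.268, 0.964, 0.0], [-0.002, -0.001, -1.0]]
ft_force: [0.0, -0.0, 0.9]
grip_width: -0.0003
gripper_force: 0.0
```

servo_tool --deltas "0 1 0 0 0 0 0;0 1 0 0 0 0 0;0 1 0 0 0 0 0"

```text
time_s: 7.77
position: [0.6031, 0.1225, 0.0868]
tool_rot: [[-0.963, -0.268, 0.001], [-0.268, 0.963, 0.0], [-0.001, -0.0, -1.0]]
ft_force: [3.9, 1.0, 0.6]
grip_width: 0.0003
gripper_force: 2.2
```

servo_tool --deltas "0 3.5 -0.95 0 0 0 0.05;0 3.5 -0.95 0 0 0 0.05;0 3.5 -0.95 0 0 0 0.05;0 3.5 -0.95 0 0 0 0.05;0 3.5 -0.95 0 0 0 0.05;0 3.5 -0.95 0 0 0 0.05;0 3.5 -0.95 0 0 0 0.05;0 3.5 -0.95 0 0 0 0.05"

```text
time_s: 8.43
position: [0.5779, 0.113, 0.0871]
tool_rot: [[-0.991, 0.131, 0.006], [0.131, 0.991, 0.002], [-0.006, 0.002, -1.0]]
ft_force: [7.5, 4.5, -2.4]
grip_width: 0.0002
gripper_force: 3.8
```

servo_tool --deltas "0 3.5 -0.95 0 0 0 0.05;0 3.5 -0.95 0 0 0 0.05;0 3.5 -0.95 0 0 0 0.05;0 3.5 -0.95 0 0 0 0.05;0 3.5 -0.95 0 0 0 0.05;0 3.5 -0.95 0 0 0 0.05;0 3.5 -0.95 0 0 0 0.05;0 3.5 -0.95 0 0 0 0.05"

```text
time_s: 9.1
position: [0.5495, 0.1134, 0.0872]
tool_rot: [[-0.862, 0.507, 0.007], [0.507, 0.862, 0.0], [-0.006, 0.004, -1.0]]
ft_force: [8.8, 1.7, -1.2]
grip_width: -0.0001
gripper_force: 3.6
```

servo_tool --deltas "0 3.5 -0.95 0 0 0 0.05;0 3.5 -0.95 0 0 0 0.05;0 3.5 -0.95 0 0 0 0.05;0 3.5 -0.95 0 0 0 0.05;0 3.5 -0.95 0 0 0 0.05;0 3.5 -0.95 0 0 0 0.05;0 3.5 -0.95 0 0 0 0.05"

```text
time_s: 9.68
position: [0.5264, 0.1232, 0.0872]
tool_rot: [[-0.636, 0.772, 0.007], [0.772, 0.636, -0.0], [-0.005, 0.005, -1.0]]
ft_force: [8.9, -1.2, -1.8]
grip_width: -0.0003
gripper_force: 3.5
```

```bash
python3 look.py c top
```

```text
top vent_axis 0.79 [334.9 188.8] [ 0.6181 -0.0326  0.085 ] [ 0.617  -0.0324  0.0925]
top vent_tip 0.71 [344.1 220.4] [ 0.5644 -0.048   0.085 ] [ 0.5641 -0.0479  0.0875]
9.9333 [0.5257 0.1233 0.0871] [[-0.6379  0.7701  0.0046]
 [ 0.7701  0.6379 -0.0002]
 [-0.0031  0.0034 -1.    ]] [  0.6399  29.2913  88.3333  -0.0184  62.1135 -38.9891]
```

servo_tool --deltas "0 3.5 -0.95 0 0 0 0.05;0 3.5 -0.95 0 0 0 0.05;0 3.5 -0.95 0 0 0 0.05;0 3.5 -0.95 0 0 0 0.05;0 3.5 -0.95 0 0 0 0.05;0 3.5 -0.95 0 0 0 0.05;0 1.4 -0.4 0 0 0 0.02"

```text
time_s: 10.52
position: [0.5088, 0.1387, 0.0871]
tool_rot: [[-0.361, 0.932, 0.005], [0.933, 0.361, -0.001], [-0.003, 0.004, -1.0]]
ft_force: [6.0, -4.8, -0.1]
grip_width: 0.0002
gripper_force: 3.5
```

servo_tool --deltas "0 1.4 -0.4 0 0 0 0.02;0 1.4 -0.4 0 0 0 0.02"

```text
time_s: 10.68
position: [0.5072, 0.1408, 0.0871]
tool_rot: [[-0.325, 0.946, 0.005], [0.946, 0.325, -0.002], [-0.003, 0.004, -1.0]]
ft_force: [4.1, -5.0, 0.1]
grip_width: 0.0
gripper_force: 3.5
```

servo_tool --deltas "0 1 -0.2 0 0 0 0.01;0 0 0 0 0 0 0"

```text
time_s: 10.85
position: [0.5065, 0.1417, 0.0871]
tool_rot: [[-0.316, 0.949, 0.005], [0.949, 0.316, -0.001], [-0.003, 0.004, -1.0]]
ft_force: [5.0, -3.8, -0.0]
grip_width: 0.0003
gripper_force: 2.8
```

servo_tool --deltas "0 1.4 -0.4 0 0 0 0.02;0 1.4 -0.4 0 0 0 0.02"

```text
time_s: 11.02
position: [0.505, 0.144, 0.0871]
tool_rot: [[-0.277, 0.961, 0.005], [0.961, 0.277, -0.002], [-0.003, 0.004, -1.0]]
ft_force: [4.4, -6.1, 0.6]
grip_width: 0.0001
gripper_force: 3.5
```

servo_tool --deltas "0 1 -0.2 0 0 0 0.01;0 0 0 0 0 0 0"

```text
time_s: 11.18
position: [0.5044, 0.145, 0.0871]
tool_rot: [[-0.268, 0.963, 0.004], [0.963, 0.268, -0.001], [-0.003, 0.004, -1.0]]
ft_force: [5.1, -5.4, 0.8]
grip_width: -0.0002
gripper_force: 2.9
```

servo_tool --deltas "0 1 -0.2 0 0 0 0.01;0 0 0 0 0 0 0"

```text
time_s: 11.35
position: [0.5039, 0.1459, 0.0871]
tool_rot: [[-0.258, 0.966, 0.004], [0.966, 0.259, -0.002], [-0.003, 0.004, -1.0]]
ft_force: [4.5, -4.4, 0.5]
grip_width: -0.0001
gripper_force: 3.1
```

servo_tool --deltas "0 0.8 0 0 0 0 0;0 0 0 0 0 0 0"

```text
time_s: 11.52
position: [0.5036, 0.1466, 0.0871]
tool_rot: [[-0.259, 0.966, 0.004], [0.966, 0.259, -0.002], [-0.003, 0.003, -1.0]]
ft_force: [3.9, -6.3, 0.9]
grip_width: -0.0002
gripper_force: 3.2
```

servo_tool --deltas "0 0.8 0 0 0 0 0;0 0 0 0 0 0 0"

```text
time_s: 11.68
position: [0.5033, 0.1473, 0.0871]
tool_rot: [[-0.259, 0.966, 0.004], [0.966, 0.259, -0.002], [-0.003, 0.003, -1.0]]
ft_force: [4.6, -7.3, 2.2]
grip_width: -0.0001
gripper_force: 3.4
```

servo_tool --deltas "0 0.8 0 0 0 0 0;0 0 0 0 0 0 0"

```text
time_s: 11.85
position: [0.503, 0.148, 0.0871]
tool_rot: [[-0.259, 0.966, 0.004], [0.966, 0.259, -0.002], [-0.003, 0.003, -1.0]]
ft_force: [4.2, -6.4, 2.5]
grip_width: 0.0001
gripper_force: 3.5
```

servo_tool --deltas "0 0.9 0 0 0 0 0.012;0 0 0 0 0 0 0"

```text
time_s: 12.02
position: [0.5026, 0.1486, 0.0871]
tool_rot: [[-0.247, 0.969, 0.003], [0.969, 0.247, -0.002], [-0.003, 0.003, -1.0]]
ft_force: [2.6, -8.7, 2.4]
grip_width: -0.0001
gripper_force: 4.3
```

servo_tool --deltas "0 0.9 0 0 0 0 0.012;0 0 0 0 0 0 0"

```text
time_s: 12.18
position: [0.5025, 0.1487, 0.0871]
tool_rot: [[-0.235, 0.972, 0.003], [0.972, 0.235, -0.004], [-0.005, 0.002, -1.0]]
ft_force: [3.0, -13.0, 2.6]
grip_width: 0.0001
gripper_force: 6.7
```

servo_tool --deltas "0 0.9 0 0 0 0 0.012;0 0 0 0 0 0 0"

```text
time_s: 12.35
position: [0.5024, 0.1488, 0.0871]
tool_rot: [[-0.224, 0.975, 0.003], [0.975, 0.224, -0.006], [-0.006, 0.002, -1.0]]
ft_force: [2.9, -17.7, 2.6]
grip_width: 0.0
gripper_force: 9.1
```

servo_tool --deltas "0 -3 0 0 0 0 0;0 -6 0 0 0 0 -0.018;0 -6 0 0 0 0 -0.018;0 0 0 -10 0 0 0;0 0 0 -30 0 0 0;0 0 0 -35 0 0 0;0 0 0 -35 0 0 0;0 0 0 -10 0 0 0"

```text
time_s: 13.02
position: [0.5059, 0.1373, 0.2116]
tool_rot: [[-0.259, 0.966, 0.008], [0.966, 0.259, 0.001], [-0.002, 0.008, -1.0]]
ft_force: [0.7, -0.5, 0.4]
grip_width: 0.0
gripper_force: 0.0
```

servo_tool --deltas "0 -20 3.2 0 0 0 0;0 -20 3.2 0 0 0 0;0 -20 3.2 0 0 0 0;0 -20 3.2 0 0 0 0;0 -20 3.2 0 0 0 0;0 -20 3.2 0 0 0 0;0 -20 3.2 0 0 0 0;0 -20 3.2 0 0 0 0"

```text
time_s: 13.68
position: [0.5708, -0.0117, 0.2065]
tool_rot: [[-0.259, 0.966, 0.0], [0.966, 0.259, 0.0], [0.0, 0.0, -1.0]]
ft_force: [-0.2, 1.2, 0.8]
grip_width: 0.0002
gripper_force: 0.0
```

```bash
sleep 0; python3 look.py d wrist top
```

```text
wrist vent_axis 0.72 [376.4 271.2] [ 0.6211 -0.0321  0.085 ] [ 0.619  -0.0293  0.0929]
wrist vent_axis 0.55 [370.5 128.6] [0.5823 0.076  0.085 ] [0.5793 0.0745 0.1105]
wrist vent_tip 0.69 [307.8 268.4] [ 0.5644 -0.0446  0.085 ] [ 0.5643 -0.0432  0.0887]
top supply_axis 0.89 [206.2 220.4] [0.5634 0.1818 0.097 ] [0.5628 0.1801 0.1043]
top supply_tip 0.94 [213.9 270.7] [0.4801 0.1678 0.097 ] [0.4801 0.1673 0.0996]
14.1833 [ 0.5704 -0.0102  0.2065] [[-0.2599  0.9656  0.0001]
 [ 0.9656  0.2599  0.    ]
 [ 0.      0.0002 -1.    ]] [-12.9114  24.9154  73.4984   0.0043  81.5786 -27.9751]
```

View pics/dwrist.png

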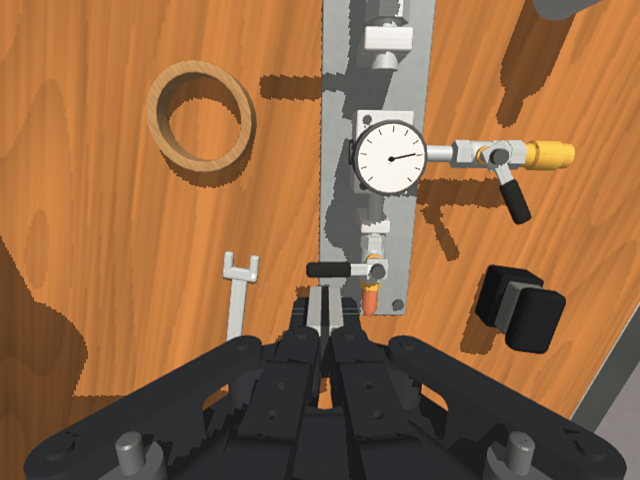

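View pics/dtop.png

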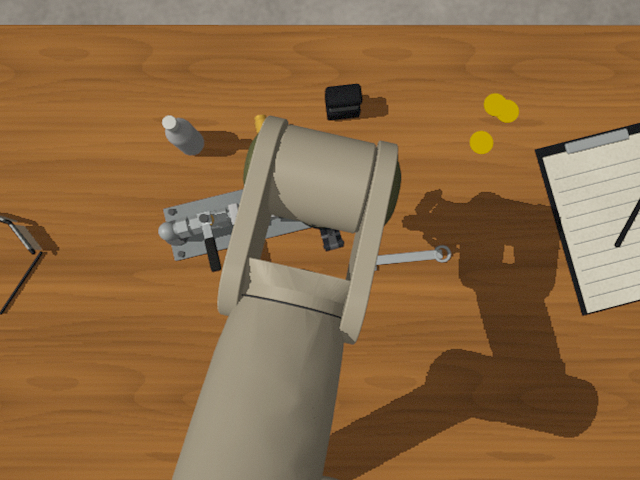

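Wrist view: vent axis is at (376,271) with its tip at (308,268), so it is still closed. The top view shows the supply lever square across, from (206,220) to (214,268). I descend beside the vent lever.

servo_tool --deltas "0 0 0 20 0 0 0;0 0 0 20 0 0 0;0 0 0 20 0 0 0;0 0 0 20 0 0 0;0 0 0 20 0 0 0;0 0 0 20 0 0 0;0 0 0 12 0 0 0;0 0 0 0 0 0 0"

```text
time_s: 14.85
position: [0.5693, -0.0103, 0.072]
tool_rot: [[-0.259, 0.966, -0.005], [0.966, 0.259, 0.001], [0.002, -0.004, -1.0]]
ft_force: [0.1, 1.0, -0.3]
grip_width: -0.0001
gripper_force: 0.0
```

servo_tool --deltas "0 -4 0 0 0 0 0;0 -4 0 0 0 0 0;0 -3 0 0 0 0 0;0 -2 0 0 0 0 0;0 0 0 0 0 0 0"

```text
time_s: 15.27
position: [0.5744, -0.024, 0.075]
tool_rot: [[-0.258, 0.966, 0.001], [0.966, 0.258, -0.0], [-0.001, 0.001, -1.0]]
ft_force: [0.6, -0.2, -0.2]
grip_width: 0.0001
gripper_force: 0.0
```

servo_tool --deltas "0 -1 0 0 0 0 0;0 -1 0 0 0 0 0;0 -1 0 0 0 0 0;0 0 0 0 0 0 0"

```text
time_s: 15.6
position: [0.5744, -0.0254, 0.0746]
tool_rot: [[-0.259, 0.966, -0.001], [0.966, 0.259, 0.002], [0.002, -0.0, -1.0]]
ft_force: [-2.3, 4.5, 2.6]
grip_width: 0.0004
gripper_force: 2.5
```

servo_tool --deltas "0 -2.25 -0.87 0 0 0 -0.05;0 -2.25 -0.87 0 0 0 -0.05;0 -2.25 -0.87 0 0 0 -0.05;0 -2.25 -0.87 0 0 0 -0.05;0 -2.25 -0.87 0 0 0 -0.05;0 -2.25 -0.87 0 0 0 -0.05;0 -2.25 -0.87 0 0 0 -0.05;0 -2.25 -0.87 0 0 0 -0.05"

```text
time_s: 16.27
position: [0.5758, -0.0441, 0.0746]
tool_rot: [[-0.617, 0.787, -0.0], [0.787, 0.617, 0.002], [0.002, 0.001, -1.0]]
ft_force: [-0.3, 7.1, 3.0]
grip_width: -0.0002
gripper_force: 3.1
```

servo_tool --deltas "0 -2.25 -0.87 0 0 0 -0.05;0 -2.25 -0.87 0 0 0 -0.05;0 -2.25 -0.87 0 0 0 -0.05;0 -2.25 -0.87 0 0 0 -0.05;0 -2.25 -0.87 0 0 0 -0.05;0 -2.25 -0.87 0 0 0 -0.05;0 -2.25 -0.87 0 0 0 -0.05;0 -2.25 -0.87 0 0 0 -0.05"

```text
time_s: 16.93
position: [0.5838, -0.0613, 0.0742]
tool_rot: [[-0.875, 0.484, -0.002], [0.484, 0.875, 0.002], [0.003, 0.001, -1.0]]
ft_force: [-3.4, 7.5, 3.4]
grip_width: 0.0002
gripper_force: 2.9
```

servo_tool --deltas "0 -2.25 -0.87 0 0 0 -0.05;0 -2.25 -0.87 0 0 0 -0.05;0 -2.25 -0.87 0 0 0 -0.05;0 -2.25 -0.87 0 0 0 -0.05;0 -2.25 -0.87 0 0 0 -0.05;0 -2.25 -0.87 0 0 0 -0.05;0 -2.25 -0.87 0 0 0 -0.05;0 -2.25 -0.87 0 0 0 -0.05"

```text
time_s: 17.6
position: [0.5981, -0.0739, 0.074]
tool_rot: [[-0.994, 0.106, -0.003], [0.106, 0.994, 0.002], [0.004, 0.002, -1.0]]
ft_force: [-5.6, 4.9, 1.1]
grip_width: -0.0002
gripper_force: 2.6
```

servo_tool --deltas "0 -2.25 -0.87 0 0 0 -0.05;0 -2.25 -0.87 0 0 0 -0.05;0 -2.25 -0.87 0 0 0 -0.05;0 -2.25 -0.87 0 0 0 -0.05;0 -2.25 -0.87 0 0 0 -0.05;0 -0.9 -0.35 0 0 0 -0.02;0 0 0 0 0 0 0"

```text
time_s: 18.18
position: [0.6103, -0.0789, 0.0738]
tool_rot: [[-0.987, -0.162, -0.003], [-0.162, 0.987, 0.001], [0.003, 0.002, -1.0]]
ft_force: [-2.3, 2.6, 0.3]
grip_width: -0.0001
gripper_force: 1.8
```

servo_tool --deltas "0 -0.9 -0.35 0 0 0 -0.02;0 -0.9 -0.35 0 0 0 -0.02;0 0 0 0 0 0 0"

```text
time_s: 18.43
position: [0.6122, -0.0794, 0.0738]
tool_rot: [[-0.98, -0.201, -0.003], [-0.201, 0.98, 0.001], [0.003, 0.002, -1.0]]
ft_force: [-3.7, 2.2, -0.4]
grip_width: -0.0001
gripper_force: 2.0
```

servo_tool --deltas "0 -0.9 -0.35 0 0 0 -0.02;0 0 0 0 0 0 0"

```text
time_s: 18.6
position: [0.6131, -0.0795, 0.0738]
tool_rot: [[-0.975, -0.221, -0.003], [-0.221, 0.975, 0.001], [0.003, 0.002, -1.0]]
ft_force: [-4.7, 2.4, -0.0]
grip_width: -0.0001
gripper_force: 2.0
```

servo_tool --deltas "0 -0.9 -0.2 0 0 0 -0.02;0 -0.9 -0.2 0 0 0 -0.01;0 0 0 0 0 0 0"

```text
time_s: 18.85
position: [0.615, -0.0797, 0.0738]
tool_rot: [[-0.968, -0.249, -0.003], [-0.249, 0.968, 0.001], [0.003, 0.002, -1.0]]
ft_force: [-4.2, 1.5, -0.2]
grip_width: 0.0001
gripper_force: 2.0
```

servo_tool --deltas "0 -0.8 0 0 0 0 -0.01;0 0 0 0 0 0 0"

```text
time_s: 19.02
position: [0.6153, -0.0798, 0.0738]
tool_rot: [[-0.966, -0.259, -0.005], [-0.259, 0.966, 0.0], [0.004, 0.002, -1.0]]
ft_force: [-7.1, -0.1, 0.9]
grip_width: 0.0004
gripper_force: 3.5
```

servo_tool --deltas "0 -0.8 0 0 0 0 0;0 0 0 0 0 0 0"

```text
time_s: 19.18
position: [0.6154, -0.0797, 0.0738]
tool_rot: [[-0.966, -0.258, -0.006], [-0.259, 0.966, 0.0], [0.006, 0.002, -1.0]]
ft_force: [-9.9, -1.2, 2.6]
grip_width: 0.0001
gripper_force: 5.2
```

servo_tool --deltas "0 -0.6 0 0 0 0 0;0 0 0 0 0 0 0"

```text
time_s: 19.35
position: [0.6155, -0.0797, 0.0737]
tool_rot: [[-0.966, -0.258, -0.008], [-0.258, 0.966, 0.0], [0.007, 0.002, -1.0]]
ft_force: [-13.5, -2.8, 4.2]
grip_width: -0.0001
gripper_force: 6.5
```

Stop reached. I back off, rise and check.

servo_tool --deltas "0 3 0 0 0 0 0;0 8 0 0 0 0 0;0 8 0 0 0 0 0;0 0 0 -20 0 0 0;0 0 0 -30 0 0 0;0 0 0 -35 0 0 0;0 0 0 -35 0 0 0;0 0 0 -20 0 0 0"

```text
time_s: 20.02
position: [0.6002, -0.0849, 0.2186]
tool_rot: [[-0.966, -0.258, 0.005], [-0.258, 0.966, -0.002], [-0.005, -0.003, -1.0]]
ft_force: [-0.5, 0.2, 1.2]
grip_width: -0.0001
gripper_force: 0.0
```

servo_tool --deltas "0 25 -25 0 0 0 0;0 25 -25 0 0 0 0;0 25 -25 0 0 0 0;0 25 -25 0 0 0 0;0 25 -25 0 0 0 0;0 20 -20 0 0 0 0;0 0 0 0 0 0 0;0 0 0 0 0 0 0"

```text
time_s: 20.68
position: [0.4963, -0.2631, 0.2144]
tool_rot: [[-0.967, -0.256, 0.0], [-0.256, 0.967, -0.0], [-0.0, -0.0, -1.0]]
ft_force: [-0.4, -0.4, 0.3]
grip_width: -0.0
gripper_force: 0.0
```

```bash
python3 look.py e top scene; python3 -c "
import cv2
a=cv2.imread('pics/etop.png')[80:320,140:460];cv2.imwrite('pics/ecrop.png',cv2.resize(a,None,fx=2.4,fy=2.4))"
```

```text
top supply_axis 0.81 [204. 219.] [0.5658 0.1855 0.097 ] [0.565  0.1835 0.1053]
top supply_tip 0.94 [213.5 269.1] [0.4827 0.1685 0.097 ] [0.4828 0.1676 0.1011]
top supply_tip 0.62 [205.9 221.1] [0.5622 0.1823 0.097 ] [0.5615 0.1803 0.1052]
top vent_axis 0.94 [333.9 187. ] [ 0.6212 -0.0309  0.085 ] [ 0.62   -0.0307  0.0929]
top vent_axis 0.49 [366.9 181.4] [ 0.6308 -0.0869  0.085 ] [ 0.63   -0.0865  0.0896]
top vent_tip 0.56 [368.9 181.1] [ 0.6313 -0.0903  0.085 ] [ 0.6444 -0.0979  0.0067]
top vent_tip 0.38 [333.3 185.6] [ 0.6236 -0.0299  0.085 ] [ 0.6223 -0.0297  0.0929]
scene supply_axis 0.9 [419.7 277.8] [0.5695 0.184  0.097 ] [0.574  0.1847 0.1018]
scene supply_axis 0.4 [252.5 227.7] [ 0.5937 -0.0946  0.097 ] [ 0.5101 -0.1548  0.005 ]
scene supply_tip 0.9 [427.5 238.1] [0.4802 0.1671 0.097 ] [0.4845 0.1677 0.1009]
scene vent_axis 0.86 [280.6 255. ] [ 0.6164 -0.0287  0.085 ] [ 0.6222 -0.0251  0.0919]
21.1833 [ 0.4975 -0.2616  0.2143] [[-0.9659 -0.259   0.    ]
 [-0.259   0.9659  0.0001]
 [-0.      0.     -1.    ]] [ -39.8065   23.7391   74.1126    0.003    82.1496 -144.8148]
```

View pics/ecrop.png

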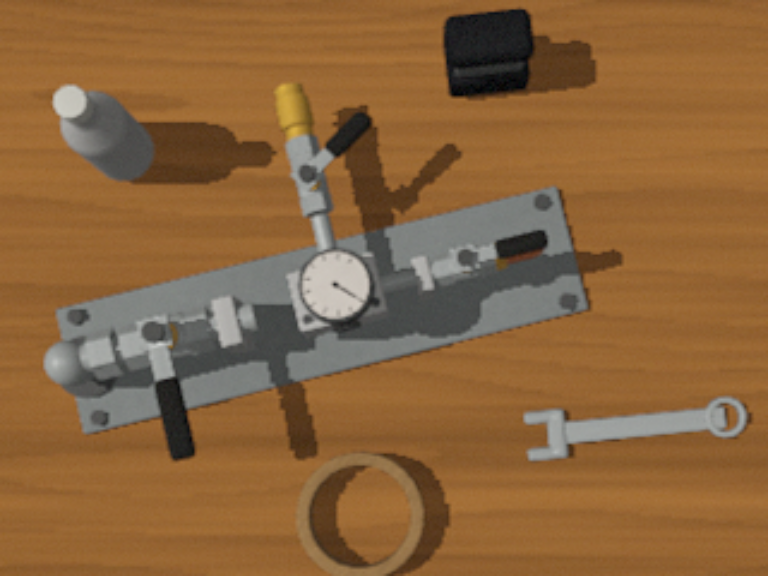

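The crop shows the supply lever square across, from (153,332) to (183,455). The vent lever is in line with the pipe, from (466,258) to (545,240). The loose things and the outlet lever are where they were.

```bash
python3 -c "
from rig import env
print(env.close_job())"
```

```text
the job is handed in; nothing more can be done
None
```

I shut the supply valve to its closed stop, then opened the vent valve fully to its stop, and handed the job in at about 21 s. The highest force I read was about 18 N, and the final picture shows the outlet lever and loose things where they were; the judge returned no verdict.

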